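# Tuck a metal strip under the sprung leaf of a drill jig and hold it flat for drilling

## Task

Take the wider of the two aluminium strips off the block it lies across and load it into the drill jig: slide its far end in from the front, between the guides and under the sprung leaf, until it sits square against the back stop, without prising the leaf up further than the strip needs to pass. Leave the narrow strip where it is. Finish with your fingertips still pressing the strip firmly down flat on the jig's bed (about a kilogram's push), strip home against the stop, and stay there holding it so that the holes can be drilled.

Things in the scene. Friction and masses are not known exactly. Their poses are not given: they have to be found in the camera images.
- wide_strip: strip to load: flat aluminium bar 150 x 40 x 3 mm, about 50 g, ends alike. Origin: centre of its underside, x along its length, z up. Starts flat across a square steel block (64 x 64 x 20 mm), roughly pointing away from the robot, about 43 mm free at each end: grip the near end by its long edges, fingertips reaching below it. Held so, its far end may hang a few mm low.
- narrow_strip: strip to leave alone: aluminium, 150 x 24 x 3 mm, lying in the same way across a black charcoal block (59 x 96 x 31 mm). Origin: centre of its underside, x along its length.
- jig: leaf drill jig, fixed: dark steel bed 175 x 170 mm on rubber feet, top 18 mm above the worktop. Origin at worktop level; x runs from its open front (robot side) to the back stop, y left, z up. Bed spans x -75 to +100, y -85 to +85 mm. A strip in place lies along x and sticks out 33 to 58 mm over the bed's front, so fingers on its near end stay clear of bed and guides.
- guide_mouth (a point): middle of the guides' entry at the bed's front, on the bed's top (jig frame x -74, y 0, z 18 mm). The bed front is chamfered (6 mm). Two low guides (tops 6 mm above the bed) run from here 36 mm inward: a channel 46 mm wide, flared to about 57 mm at the entry.
- leaf (a joint): the sprung leaf, rad: 0 at rest, positive = front lifted. Steel frame hinged at the back of the jig (axis along y at x +88, z 28 mm): two side arms and a front bar across the bed, 135 mm free between the arms. A light spring closes it (about 1 N at the bar). Lying on a strip that is home and flat it reads about 0.02; more than 0.08 (9 mm at the lip) is prising it up.
- leaf_bar (a point): middle of the underside of the leaf's front bar (22 mm along x, 4 mm thick, with two drill bushes 10 mm high on it, 11 mm either side of the middle). At rest 1 mm above the bed, at jig x -14 mm; moves with the leaf.
- leaf_lip (a point): middle of the upper front edge of the lip on the bar's front, which turns up and forward: a mouth about 8 mm high above the bed at jig x -36 mm. A strip slid in flat, underside 0 to 3 mm above the bed, runs under the lip and lifts the leaf by itself. Moves with the leaf.
- stop_face (a point): back stop: middle of the lower edge of its front face, on the bed's top; axes as the jig's. An aluminium bar 116 mm wide, 7 mm high, with two brass thumbscrews, clamped square to the jig's x, 17 to 42 mm behind the jig's origin. When home, the strip's end touches this face and its centre is 75 mm in front of it.
- press_spot (a point): point on the bed's top between the guides, in front of the leaf (jig frame x -55, y 0, z 18 mm). With the strip home its top here is 3 mm higher: a good place to press down with closed fingertips.

How it is judged:
On the way, in this order (a step that is already met when the one before it is completed fails the run):
1. the wide strip is lifted off its block (height (world z) of wide_strip above 0.028 m), for 0.2 s.
2. its end is tucked under the leaf's bar (x of wide_strip in the frame of jig above -0.075 m and z of wide_strip in the frame of jig below 0.024 m and value of joint leaf above 0.01 rad), for 0.1 s.
At the end, for the whole second after the job is handed in: The wide strip lies flat (1.4 deg) on the jig's bed, square (3 deg), centred (6 mm), its end within 3 mm of the stop, the leaf resting on it (0.008 to 0.035 rad); the fingers still press it (over 4 N on the strip; strip on jig over 8 N, of which weight and spring give about 3 N) (x of wide_strip in the frame of stop_face between -0.078 and -0.072 m and y of wide_strip in the frame of stop_face between -0.006 and 0.006 m and angle between the x axis of wide_strip and the x axis of jig, either way round below 0.05 rad and angle between the z axis of wide_strip and the z axis of jig, either way round below 0.025 rad and z of wide_strip in the frame of stop_face below 0.004 m and value of joint leaf between 0.008 and 0.035 rad and contact force between the fingers and wide_strip above 4 N and contact force between wide_strip and jig above 8 N and linear speed of wide_strip below 0.01 m/s); the arm keeps its last pose, push and grip.
It fails at once if the leaf is prised up (over 0.08 rad, about 9 mm at the lip) (value of joint leaf above 0.08 rad).
It fails at once if the narrow strip is disturbed (moved over 15 mm) (distance of narrow_strip from where it was at the start of the episode above 0.015 m).
It also fails if it takes over 43 s, if anything falls off the work surface, if the arm or the gripper's body presses on something with over 40 N, if the wrist force passes 120 N, or if a joint passes its speed limit or range.

## Robot

A 6-joint arm with a two-finger parallel gripper is mounted at the origin on a cart in front of the work surface, level with it; the furniture and walls round the work are solid. World frame = base frame: x ahead of the robot, y to its left, z up, the work surface at z = 0. Lengths are in m, angles in rad, forces in N, time in s.
With the tool pointing down it reaches from about 0.375 to 0.9 m from the base axis. Payload 3.1 kg.
Tool frame: the origin (TCP) lies where the fingers leave the gripper's body, on its centre line; the fingertips stand 73 mm ahead of it and the grasp point (between the pads) lies 54 mm ahead of it; z points along the fingers, y is the line along which they close (so a half turn about z gives the same grasp; the last joint's range is limited). The gripper opens to 85 mm and grips with 20 to 120 N. Pads are 22 mm wide; open, the fingers measure 114 mm over their backs; the gripper's body (76 mm by 85 mm) begins 54 mm behind the grasp point. The pads swing forward as they close: fully open they stand 13 mm farther back than shut.
Start: joints at [-1.375, 0.527, 1.433, -0, 1.181, -0.178], TCP at [0.229, -0.582, 0.304] pointing down, gripper open.
Joint ranges: [-3.08, 3.08], [-0.75, 2.2], [0.22, 2.44], [-1.43, 4.57], [0, 2.65], [-2.85, 2.85]. Speed limits (rad/s): [2.79, 2.79, 3.14, 3.14, 3.14, 3.14].

## Interface

Orientations are given as a unit quaternion [x, y, z, w].
In Python, from station import manip gives the robot as it stands.
- The arm moves only by the shell command python3 -m crank 'ROWS' [FORCE]. ROWS is JSON, a list of rows, each an object with "dp": the shift along the tool's x, y, z normalised to -1 to 1, where 1 is 50 cm, a list of three; "delta_rot": the turn, a rotation vector about the tool's x, y, z normalised to -1 to 1, where 1 is 2 pi rad, a list of three; "fingers": the opening, from -1 (shut) to 1 (fully open). A call has 1 to 12 rows; each row shifts and turns the commanded pose from where the row before left it, along the tool's axes as they then stand; what a row does not reach is not made up. A row lasts 1/12 s, in which the tool goes at most 41.7 mm and 7.16 degrees, less where a joint would pass 70% of its speed; a pose out of reach is approached as far as the arm can. A call with a number of a shift or a turn outside -1 to 1 is refused whole. A call with a gripper value outside its range is refused whole. The fingers move at their own pace and stop on an object; FORCE is the grip in N (left out, the last holds). Time passes only in rows, so rows that do not move let the fingers close. It gives the time, the measured TCP pose, the force, the opening and the grip force at its end, in the units of the state.
- manip.sense(): the state, without advancing time (a new reading comes with each control period).
- manip.snapshot(name): name is "scene" or "top" or "wrist"; returns (picture, depth): 420x560x3 uint8, red, green, blue; 420x560 float32, m along the optical axis (not along the pixel's ray), 0 where there is no reading.
- manip.camera_model(name): a dict with "fx", "fy", "cx", "cy" (pixels), "k1" (the pictures are not rectified: a ray, as slopes to the right and down, at radius r is drawn at 1 + k1 r^2 times it, then the intrinsics apply), "origin" and "attitude" of the camera in the world. Camera axes: x right, y up, looking along -z (the intrinsics and any distortion apply to the point x, -y, -z); pixel columns grow to the right and rows downward; lengths in m; the calibration is good to about 2 mm. A picture is of the moment at which its call begins: read the wrist's pose just before it. camera_model takes no time and is no camera call; for the wrist camera it gives the pose at the moment of the call.
- manip.sign_off(): hands the job in; it is judged then, once.
The state is a dict: "t": time; "q": joint angles; "qd": joint speeds; "tau": joint torques, N m; "tcp_pos": TCP position; "tool_rot": TCP orientation; "force": force on the tool from outside, world axes, zero at the start; "ft_torque": the same for the moment, N m; "finger_gap": opening from 0.0 (shut) to 1.0 (fully open); "gripper_force": force on a finger pad.
Only numpy, scipy, OpenCV 4.12 (cv2) and the standard library are available. Lean on these libraries where they do the work, as an engineer would, in place of code of your own. Each camera call takes 0.05 s, during which the arm holds its last target. There are 200 camera calls.

## Working session

There is one attempt and no reset: what is moved stays moved. The work goes in short steps, Python scripts to look and compute and a shell command to move; the robot and the scene stay as the last step left them, time stands still between calls to the robot, and variables do not carry over. Pictures are saved under pics/ and viewed, at most 10 in all, crops included, and the job is handed in when it is done.

```bash
ls; mkdir -p pics
cat > h.py <<'E'
import numpy as np,cv2
from scipy.spatial.transform import Rotation as R
from station import manip
def grab(n):
    m=manip.camera_model(n); p,d=manip.snapshot(n); return p,d,m
def att(m):
    a=np.array(m["attitude"],float)
    return R.from_quat(a).as_matrix() if a.size==4 else a.reshape(3,3)
def rays(m,uv):
    uv=np.asarray(uv,float).reshape(-1,1,2)
    K=np.array([[m["fx"],0,m["cx"]],[0,m["fy"],m["cy"]],[0,0,1]])
    u=cv2.undistortPoints(uv,K,np.array([m["k1"],0,0,0,0.]))[:,0]
    return np.c_[u[:,0],-u[:,1],-np.ones(len(u))]@att(m).T
def plane(m,uv,z):
    r=rays(m,uv);o=np.array(m["origin"]);return o+r*((z-o[2])/r[:,2])[:,None]
def cloud(m,d,uv):
    uv=np.asarray(uv,int).reshape(-1,2);r=rays(m,uv);return np.array(m["origin"])+r*d[uv[:,1],uv[:,0]][:,None]
E
python3 - <<'E'
from h import *
for n in("scene","top"):
    p,d,m=grab(n);print(m);cv2.imwrite(f"pics/{n}0.png",p[:,:,::-1]);np.savez(f"{n}0.npz",p=p,d=d)
print(manip.sense())
E
```

```text
pics
{'fx': 412.4175936734679, 'fy': 412.4175936734679, 'cx': 275.5618097112756, 'cy': 208.93697765207506, 'k1': 0.017005835269428355, 'origin': array([ 0.32059461, -0.66444017,  0.71557664]), 'attitude': array([ 0.32697413, -0.09713453, -0.2955127 ,  0.89237047])}
{'fx': 439.57192108768055, 'fy': 439.57192108768055, 'cx': 282.860963520608, 'cy': 211.24817734247372, 'k1': -0.07944434903587103, 'origin': array([ 0.42806848, -0.2231688 ,  1.00937536]), 'attitude': array([-0.0707076 ,  0.07924854,  0.72876224, -0.67648037])}
{'t': 0.1, 'q': array([-1.37452955e+00,  5.28380386e-01,  1.43378198e+00,  1.87686559e-05,
        1.18139338e+00, -1.78524934e-01]), 'qd': array([-0.0013116 , -0.00209843, -0.0049872 , -0.00090626,  0.00076912,
        0.00065926]), 'tau': array([-1.13280644e-04, -4.43304491e+01, -1.78586036e+01, -3.20271565e-04,
        3.90038156e-03,  3.78402323e-07]), 'tcp_pos': array([ 0.22871586, -0.58110582,  0.30302443]), 'tool_rot': array([ 9.82492913e-01,  1.86297378e-01, -2.91755680e-08, -9.81585349e-04]), 'force': array([ 0.44140304, -0.07218099, -0.04343976]), 'ft_torque': array([-0.01935482, -0.00657346, -0.06105095]), 'gripper_force': 0.0, 'finger_gap': 0.9997489085144727}
```

View pics/scene0.png

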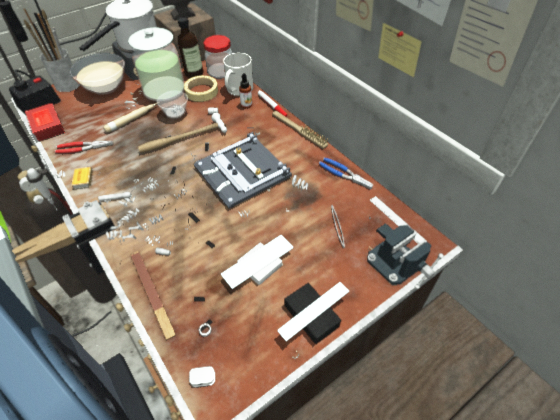

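View pics/top0.png

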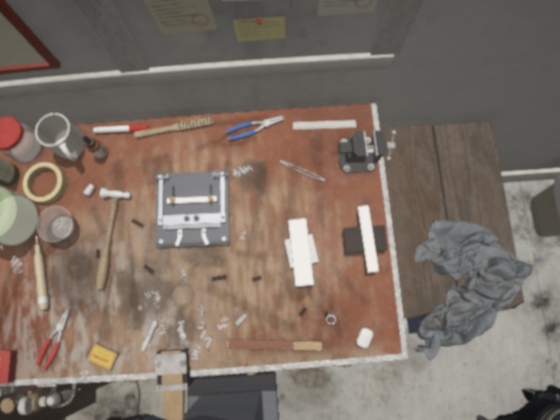

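The wide strip is at scene (257,262) and top (300,252). The narrow strip, on the black block, is at top (367,240). The jig is at top (193,210), scene (243,170), with its front facing down in the top view.

Run:
```python
from h import *
ms={n:manip.camera_model(n) for n in("scene","top")}
def strip(n,box,thr):
    z=np.load(n+"0.npz");p,d=z["p"],z["d"];x0,y0,x1,y1=box
    g=p[y0:y1,x0:x1].min(2);print(n,"pct",np.percentile(g,[50,90,97]))
    mk=cv2.morphologyEx((g>thr).astype(np.uint8),cv2.MORPH_OPEN,np.ones((3,3)))
    c=max(cv2.findContours(mk,0,2)[0],key=cv2.contourArea)
    b=cv2.boxPoints(cv2.minAreaRect(c))+[x0,y0]
    full=np.zeros_like(g);cv2.drawContours(full,[c],-1,1,-1)
    full=cv2.erode(full,np.ones((5,5)));ys,xs=np.nonzero(full)
    P=cloud(ms[n],d,np.c_[xs+x0,ys+y0]);print(n,"box",b.round(1).tolist(),"depth z",np.median(P,0).round(4))
    for zz in(.02,.023,.034):
        q=plane(ms[n],b,zz);print(zz,q[:,:2].round(4).tolist(),"c",q.mean(0).round(4),"L",np.linalg.norm(q-np.roll(q,1,0),axis=1).round(4))
    return b.mean(0)
def tri(a,b):
    r=[rays(ms["scene"],a)[0],rays(ms["top"],b)[0]];o=[np.array(ms[n]["origin"]) for n in("scene","top")]
    s=np.linalg.lstsq(np.c_[r[0],-r[1]],o[1]-o[0],rcond=None)[0];A=o[0]+s[0]*r[0];B=o[1]+s[1]*r[1];print("tri",(A+B)/2,"gap",np.linalg.norm(A-B))
tri(strip("scene",(210,225,300,300),225),strip("top",(275,205,330,300),225))
tri(strip("scene",(270,275,355,350),225),strip("top",(345,195,395,280),225))
z=np.load("top0.npz");cv2.imwrite("pics/jt.png",cv2.resize(z["p"][160:260,140:245,::-1],None,fx=5,fy=5,interpolation=2))
P=cloud(ms["top"],z["d"],[[163,240],[165,236],[222,232],[220,225],[193,222],[193,216],[193,200],[193,150],[300,250],[260,250]]);print(P.round(4))
```

```text
scene pct [108. 254. 254.]
scene box [[220.3, 274.0], [276.7, 227.6], [295.2, 250.0], [238.8, 296.5]] depth z [ 0.5432 -0.2768  0.0242]
0.02 [[0.4696, -0.2556], [0.6244, -0.2305], [0.6204, -0.299], [0.4722, -0.3179]] c [ 0.5466 -0.2758  0.02  ] L [0.0623 0.1568 0.0687 0.1495]
0.023 [[0.469, -0.2574], [0.6231, -0.2324], [0.6191, -0.3006], [0.4715, -0.3194]] c [ 0.5457 -0.2774  0.023 ] L [0.062  0.1561 0.0684 0.1488]
0.034 [[0.4666, -0.2639], [0.6182, -0.2392], [0.6144, -0.3064], [0.4691, -0.3249]] c [ 0.5421 -0.2836  0.034 ] L [0.061  0.1536 0.0673 0.1465]
top pct [106. 232. 233.]
top box [[288.9, 221.4], [305.1, 219.5], [312.4, 282.1], [296.2, 284.0]] depth z [ 0.5434 -0.2759  0.0233]
0.02 [[0.6162, -0.2552], [0.6179, -0.2926], [0.4747, -0.2969], [0.4733, -0.2606]] c [ 0.5455 -0.2763  0.02  ] L [0.1431 0.0374 0.1433 0.0364]
0.023 [[0.6157, -0.2551], [0.6173, -0.2924], [0.4746, -0.2967], [0.4731, -0.2605]] c [ 0.5452 -0.2762  0.023 ] L [0.1427 0.0373 0.1428 0.0363]
0.034 [[0.6136, -0.2548], [0.6152, -0.2916], [0.4741, -0.2959], [0.4726, -0.2601]] c [ 0.5439 -0.2756  0.034 ] L [0.1411 
[... 934 characters left out ...]
354, -0.4188], [0.637, -0.4373], [0.493, -0.4432], [0.4916, -0.4252]] c [ 0.5643 -0.4311  0.023 ] L [0.1439 0.0186 0.1441 0.0181]
0.034 [[0.6331, -0.4166], [0.6347, -0.4349], [0.4923, -0.4408], [0.4909, -0.4229]] c [ 0.5627 -0.4288  0.034 ] L [0.1423 0.0184 0.1425 0.0179]
tri [ 0.56041789 -0.4279101   0.03590112] gap 0.002320421331209591
[[ 5.946e-01  3.520e-02  1.750e-02]
 [ 6.030e-01  2.970e-02  2.040e-02]
 [ 6.030e-01 -1.010e-01  1.940e-02]
 [ 6.192e-01 -9.750e-02  2.130e-02]
 [ 6.299e-01 -3.660e-02  2.540e-02]
 [ 6.443e-01 -3.660e-02  2.320e-02]
 [ 6.820e-01 -3.790e-02  2.390e-02]
 [ 8.130e-01 -3.720e-02  8.000e-04]
 [ 5.482e-01 -2.750e-01  2.360e-02]
 [ 5.577e-01 -1.843e-01  1.400e-03]]
```

View pics/jt.png

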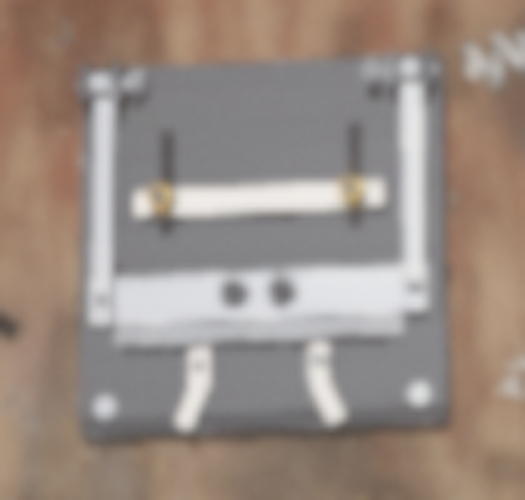

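Crop of the jig: front edge from (83,438) to (450,428), guides at (190,390) and (330,385), lip along y≈340, stop bar across y≈198. The wide strip's centre is (0.5445,-0.276), yaw about 1.9°, height about 0.02, so its size and height fit.

```bash
cat >> h.py <<'E'
def go(tx,ty,tz,yaw,s=None):
    """world target -> tool-axis shift (normalised), taken with present attitude, and turn about tool z"""
    s=s or manip.sense();M=R.from_quat(s["tool_rot"]).as_matrix();cur=np.arctan2(M[1,0],M[0,0])
    Mt=R.from_euler("z",yaw,degrees=True).as_matrix()@np.diag([1,-1,-1.])
    rv=R.from_matrix(M.T@Mt).as_rotvec()/(2*np.pi);d=np.array([tx,ty,tz])-s["tcp_pos"]
    print("yaw now",np.degrees(cur),"turn",rv.round(4),"then dp (new axes)",(Mt.T@d/.5).round(4),"dp(old)",(M.T@d/.5).round(4))
E
python3 - <<'E'
from h import *
m=manip.camera_model("top");c=np.array([[83,438],[450,428],[442,57],[80,68]])/5+[140,160]-.4
q=plane(m,c,.018);print(q.round(4),np.linalg.norm(q-np.roll(q,1,0),axis=1))
print("yaws",[np.degrees(np.arctan2(*(q[a]-q[b])[[1,0]])) for a,b in((3,0),(2,1))],[np.degrees(np.arctan2(*(-(q[a]-q[b])[[0,1]]*[1,-1]))) for a,b in((0,1),(3,2))],"centre",q.mean(0))
s=plane(m,np.array([[133,217],[386,207]])/5+[140,160]-.4,.025);print("stop front",s)
g=plane(m,np.array([[198,350],[318,345],[183,430],[338,422]])/5+[140,160]-.4,.024);print("guides",g)
go(.488,-.278,.16,1.9)
E
```

```text
[[ 0.579   0.0511  0.018 ]
 [ 0.5716 -0.1167  0.018 ]
 [ 0.7477 -0.1216  0.018 ]
 [ 0.7554  0.0501  0.018 ]] [0.17640687 0.1679535  0.17617205 0.17187146]
yaws [np.float64(-0.3111446105757612), np.float64(-1.5829010276769107)] [np.float64(-2.5394934175183295), np.float64(-2.5814906219252083)] centre [ 0.6634314  -0.03427537  0.018     ]
stop front [[ 0.67919647  0.02425842  0.025     ]
 [ 0.67519112 -0.09307145  0.025     ]]
guides [[ 0.61480979 -0.00416003  0.024     ]
 [ 0.61312397 -0.05913653  0.024     ]
 [ 0.57852624  0.00366951  0.024     ]
 [ 0.57712006 -0.0668504   0.024     ]]
yaw now 21.47355379359208 turn [-0.0003 -0.      0.0544] then dp (new axes) [ 0.5384 -0.5887  0.286 ] dp(old) [ 0.7044 -0.3737  0.287 ]
```

```bash
python3 -m crank '[{"dp":[0,0,0],"delta_rot":[0,0,0.0181],"fingers":1},{"dp":[0,0,0],"delta_rot":[0,0,0.0181],"fingers":1},{"dp":[0,0,0],"delta_rot":[0,0,0.0182],"fingers":1}]' 40
python3 -m crank '[{"dp":[0.045,-0.049,0.0167],"delta_rot":[0,0,0],"fingers":1},{"dp":[0.045,-0.049,0.0167],"delta_rot":[0,0,0],"fingers":1},{"dp":[0.045,-0.049,0.0167],"delta_rot":[0,0,0],"fingers":1},{"dp":[0.045,-0.049,0.0167],"delta_rot":[0,0,0],"fingers":1},{"dp":[0.045,-0.049,0.0167],"delta_rot":[0,0,0],"fingers":1},{"dp":[0.045,-0.049,0.0167],"delta_rot":[0,0,0],"fingers":1},{"dp":[0.045,-0.049,0.0167],"delta_rot":[0,0,0],"fingers":1},{"dp":[0.045,-0.049,0.0167],"delta_rot":[0,0,0],"fingers":1},{"dp":[0.045,-0.049,0.0167],"delta_rot":[0,0,0],"fingers":1},{"dp":[0.045,-0.049,0.0167],"delta_rot":[0,0,0],"fingers":1},{"dp":[0.045,-0.049,0.0167],"delta_rot":[0,0,0],"fingers":1},{"dp":[0.045,-0.049,0.0167],"delta_rot":[0,0,0],"fingers":1}]'
python3 - <<'E'
from h import *
p,d,m=grab("wrist");cv2.imwrite("pics/w1.png",p[:,:,::-1]);np.savez("w1.npz",p=p,d=d,o=m["origin"],a=att(m))
print(m);print(manip.sense()["tcp_pos"])
go(.488,-.278,.0790,1.9)
E
```

```text
t: 0.35
tcp_pos: [0.2287, -0.5813, 0.3033]
tool_rot: [1.0, 0.014, -0.0, -0.001]
force: [-0.0, 0.3, -0.7]
finger_gap: 1.001
gripper_force: 0.0
t: 1.35
tcp_pos: [0.4897, -0.2773, 0.203]
tool_rot: [1.0, 0.016, -0.0, -0.0]
force: [0.5, -0.8, -0.4]
finger_gap: 1.001
gripper_force: 0.0
{'fx': 360.9218125437329, 'fy': 360.9218125437329, 'cx': 276.6400636951934, 'cy': 206.98499365682375, 'k1': -0.06343372628356524, 'origin': array([ 0.56947387, -0.27390426,  0.27410491]), 'attitude': array([-0.11284991,  0.10891544, -0.68647947,  0.71003399])}
[ 0.49202939 -0.27228577  0.2015598 ]
yaw now 2.0637883929235024 turn [-0.0008  0.      0.0005] then dp (new axes) [-0.0084  0.0112  0.2451] dp(old) [-0.0084  0.0124  0.2451]
```

View pics/w1.png

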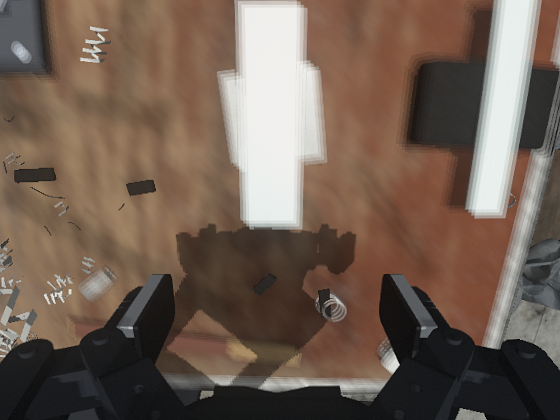

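The strip lies between the open fingers, near end at about row 227, cols 243–301; the picture is blurred as the arm was still settling. I'll settle and measure the near end again.

```bash
python3 -m crank '[{"dp":[0,0,0.04],"delta_rot":[0,0,0],"fingers":1},{"dp":[0,0,0.04],"delta_rot":[0,0,0],"fingers":1},{"dp":[0,0,0],"delta_rot":[0,0,0],"fingers":1},{"dp":[0,0,0],"delta_rot":[0,0,0],"fingers":1},{"dp":[0,0,0],"delta_rot":[0,0,0],"fingers":1}]'
python3 - <<'E'
from h import *
p,d,m=grab("wrist");cv2.imwrite("pics/w2.png",p[:,:,::-1])
g=p[:300,180:360].min(2);mk=cv2.morphologyEx((g>215).astype(np.uint8),cv2.MORPH_OPEN,np.ones((5,5)))
for z in (.023,):
  rows={}
  for r in range(20,300,20):
    c=np.nonzero(mk[r])[0]
    if len(c)>20:
        q=plane(m,[[c[0]+180,r],[c[-1]+181,r]],z);print(r,c[0]+180,c[-1]+181,q[:,:2].round(4).tolist(),"w",abs(q[0,1]-q[1,1]).round(4),"mid",q.mean(0)[:2].round(4))
c=np.nonzero(mk[:,270-180])[0];print("end row",c[-1],plane(m,[[270,c[-1]+1]],.023),"depth",cloud(m,d,[[270,c[-1]-15]]))
go(.488,-.278,.0790,1.9)
E
```

```text
t: 1.82
tcp_pos: [0.4891, -0.2793, 0.1642]
tool_rot: [1.0, 0.016, 0.0, 0.0]
force: [0.6, -0.1, 0.2]
finger_gap: 1.004
gripper_force: 0.0
20 236 309 [[0.6048, -0.253], [0.6061, -0.2922]] w 0.0392 mid [ 0.6055 -0.2726]
40 236 308 [[0.5947, -0.253], [0.596, -0.2922]] w 0.0392 mid [ 0.5953 -0.2726]
60 237 308 [[0.5844, -0.2537], [0.5857, -0.2928]] w 0.0392 mid [ 0.585  -0.2732]
80 237 325 [[0.5738, -0.2537], [0.5754, -0.3029]] w 0.0492 mid [ 0.5746 -0.2783]
100 238 327 [[0.5629, -0.2543], [0.5646, -0.3048]] w 0.0505 mid [ 0.5638 -0.2796]
120 238 307 [[0.5518, -0.2544], [0.5531, -0.2941]] w 0.0397 mid [ 0.5524 -0.2742]
140 239 306 [[0.5403, -0.255], [0.5416, -0.2942]] w 0.0392 mid [ 0.5409 -0.2746]
160 240 306 [[0.5285, -0.2556], [0.5298, -0.2948]] w 0.0392 mid [ 0.5291 -0.2752]
180 240 305 [[0.5163, -0.2557], [0.5176, -0.2949]] w 0.0393 mid [ 0.5169 -0.2753]
200 241 305 [[0.5036, -0.2563], [0.5049, -0.2957]] w 0.0393 mid [ 0.5043 -0.276 ]
220 241 304 [[0.4905, -0.2564], [0.4919, -0.2958]] w 0.0394 mid [ 0.4912 -0.2761]
end row 235 [[ 0.48033947 -0.27480322  0.023     ]] depth [[ 0.49149505 -0.27450992  0.02393075]]
yaw now 1.8552260011872885 turn [ 0.0002 -0.0002 -0.0001] then dp (new axes) [-0.0023 -0.0032  0.1712] dp(old) [-0.0025 -0.0034  0.1712]
```

Run:
```python
from h import *
p,d,m=grab("wrist")
for r in range(225,275,4): print(r,p[r,272],cloud(m,d,[[272,r]]).round(4))
go(.489,-.2762,.0790,1.8)
```

```text
225 [232 238 235] [[ 0.4885 -0.2762  0.0244]]
229 [232 237 235] [[ 0.4852 -0.2763  0.0228]]
233 [230 237 234] [[ 0.4828 -0.2764  0.0236]]
237 [193 203 200] [[ 0.48   -0.2764  0.0235]]
241 [130 136 134] [[ 0.4775 -0.2765  0.0239]]
245 [129 135 134] [[ 0.4743 -0.2766  0.023 ]]
249 [130 137 135] [[ 0.472  -0.2767  0.0242]]
253 [62 53 47] [[ 0.4582 -0.2768  0.001 ]]
257 [67 57 50] [[ 0.4549 -0.2769  0.0005]]
261 [64 54 45] [[ 0.4521 -0.277   0.0013]]
265 [62 51 44] [[ 4.481e-01 -2.771e-01 -2.000e-04]]
269 [64 53 44] [[ 0.4459 -0.2772  0.0018]]
273 [71 57 47] [[ 4.418e-01 -2.773e-01  1.000e-04]]
yaw now 1.854964003439462 turn [ 0.0002 -0.0002  0.0002] then dp (new axes) [-0.0004 -0.0069  0.1716] dp(old) [-0.0006 -0.0071  0.1716]
```

The shaded near end reaches x=0.470 and the strip's top is at 0.0235, so I'll go down and grip.

```bash
python3 -m crank '[{"dp":[0,-0.0066,0.05],"delta_rot":[0,0,0],"fingers":1},{"dp":[0,0,0.05],"delta_rot":[0,0,0],"fingers":1},{"dp":[0,0,0.04],"delta_rot":[0,0,0],"fingers":1},{"dp":[0,0,0.03],"delta_rot":[0,0,0],"fingers":1},{"dp":[0,0,0],"delta_rot":[0,0,0],"fingers":1},{"dp":[0,0,0],"delta_rot":[0,0,0],"fingers":1},{"dp":[0,0,0],"delta_rot":[0,0,0],"fingers":0},{"dp":[0,0,0],"delta_rot":[0,0,0],"fingers":-1},{"dp":[0,0,0],"delta_rot":[0,0,0],"fingers":-1},{"dp":[0,0,0],"delta_rot":[0,0,0],"fingers":-1},{"dp":[0,0,0],"delta_rot":[0,0,0],"fingers":-1},{"dp":[0,0,0],"delta_rot":[0,0,0],"fingers":-1}]' 50
python3 -m crank '[{"dp":[0,0,0],"delta_rot":[0,0,0],"fingers":-1},{"dp":[0,0,0],"delta_rot":[0,0,0],"fingers":-1},{"dp":[0,0,0],"delta_rot":[0,0,0],"fingers":-1},{"dp":[0,0,0],"delta_rot":[0,0,0],"fingers":-1}]'
```

```text
t: 2.92
tcp_pos: [0.4893, -0.2759, 0.0796]
tool_rot: [1.0, 0.016, 0.001, 0.001]
force: [-0.9, -0.3, 3.6]
finger_gap: 0.443
gripper_force: 49.7
t: 3.25
tcp_pos: [0.4893, -0.2759, 0.0794]
tool_rot: [1.0, 0.016, 0.001, 0.001]
force: [-0.4, -0.5, 5.9]
finger_gap: 0.451
gripper_force: 49.8
```

```bash
python3 -m crank '[{"dp":[0,0,-0.01],"delta_rot":[0,0,0],"fingers":-1},{"dp":[0,0,-0.03],"delta_rot":[0,0,0],"fingers":-1},{"dp":[0,0,-0.04],"delta_rot":[0,0,0],"fingers":-1},{"dp":[0,0,-0.04],"delta_rot":[0,0,0],"fingers":-1},{"dp":[0,0,-0.02],"delta_rot":[0,0,0],"fingers":-1},{"dp":[0,0,0],"delta_rot":[0,0,0],"fingers":-1},{"dp":[0,0,0],"delta_rot":[0,0,0],"fingers":-1},{"dp":[0,0,0],"delta_rot":[0,0,0],"fingers":-1}]'
cat > m.py <<'E'
from h import *
s=manip.sense();p,d,m=grab("wrist")
T=R.from_quat(s["tool_rot"]).as_matrix()
C=(cloud(m,d,[[c,r] for r in range(0,250,2) for c in range(225,325,2)])-s["tcp_pos"])@T   # tool frame
dz=C[(C[:,0]>.015)&(C[:,0]<.13)&(abs(C[:,1])<.016)&(C[:,2]<.075)&(C[:,2]>.03)]
A=np.c_[dz[:,0],np.ones(len(dz))];f=np.linalg.lstsq(A,dz[:,2],rcond=None)[0]
print("n",len(dz),"tool-frame top z at x=0",f[1].round(4),"slope deg (+=far end low)",np.degrees(np.arctan(f[0])).round(2))
zt=(s["tcp_pos"]+T@[0.05,0,f[1]+.05*f[0]])[2]
g=p.min(2)>200; L=[]
for r in range(10,200,10):
    c=np.nonzero(g[r,200:350])[0]
    if len(c)<20: continue
    z=f[1]
    for it in range(3):
        q=plane(m,[[c[0]+200,r],[c[-1]+201,r]],zt);  # approx plane at strip top
    t=(q-s["tcp_pos"])@T;L.append([*t.mean(0)[:2],abs(t[0,1]-t[1,1])])
L=np.array(L);w=np.median(L[:,2]);L=L[abs(L[:,2]-w)<.003];k=np.polyfit(L[:,0],L[:,1],1);print("strip centre y(tool)=",k.round(4),"yaw in tool deg",np.degrees(k[0]).round(2),"w",w.round(4))
print(s["tcp_pos"].round(4),"far end max x",C[(C[:,2]<.075)&(abs(C[:,1])<.016)][:,0].max())
cv2.imwrite("pics/wl.png",p[:,:,::-1])
E
python3 m.py
```

```text
t: 3.92
tcp_pos: [0.4883, -0.2751, 0.1478]
tool_rot: [1.0, 0.017, -0.001, -0.001]
force: [-0.7, 0.8, -0.8]
finger_gap: 0.443
gripper_force: 50.2
n 5607 tool-frame top z at x=0 0.0567 slope deg (+=far end low) 0.3
strip centre y(tool)= [-0.0152  0.0016] yaw in tool deg -0.87 w 0.0401
[ 0.4883 -0.2751  0.1478] far end max x 0.10837255110833129
```

View pics/wl.png

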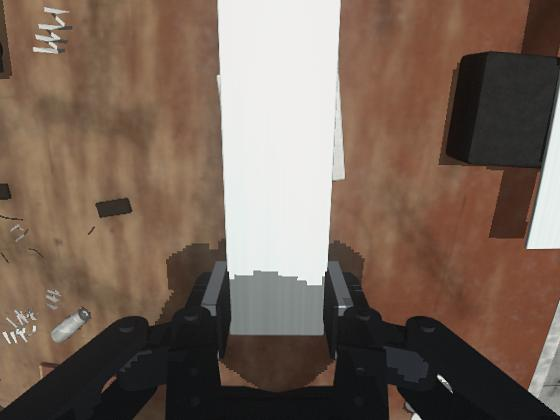

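The strip is held square, with its far end only about 0.7 mm low; narrow strip and block are untouched at right. Next I'll stage in front of the jig, high.

```bash
python3 -m crank '[{"dp":[0,0,0],"delta_rot":[0,0,0.0107],"fingers":-1},{"dp":[0,0,0],"delta_rot":[0,0,0],"fingers":-1}]'; python3 -c "
from h import *
go(.415,-.026,.12,-2)"
```

```text
t: 4.13
tcp_pos: [0.4883, -0.2751, 0.1475]
tool_rot: [1.0, -0.018, -0.001, -0.001]
force: [-0.2, 0.2, -0.9]
finger_gap: 0.443
gripper_force: 50.2
yaw now -2.0295200644166305 turn [-0.0003  0.0003 -0.0001] then dp (new axes) [-0.164  -0.4928  0.0549] dp(old) [-0.1641 -0.4926  0.056 ]
```

```bash
python3 -m crank '[{"dp":[-0.0205,-0.0616,0],"delta_rot":[0,0,0],"fingers":-1},{"dp":[-0.0205,-0.0616,0],"delta_rot":[0,0,0],"fingers":-1},{"dp":[-0.0205,-0.0616,0],"delta_rot":[0,0,0],"fingers":-1},{"dp":[-0.0205,-0.0616,0],"delta_rot":[0,0,0],"fingers":-1},{"dp":[-0.0205,-0.0616,0],"delta_rot":[0,0,0],"fingers":-1},{"dp":[-0.0205,-0.0616,0.01],"delta_rot":[0,0,0],"fingers":-1},{"dp":[-0.0205,-0.0616,0.02],"delta_rot":[0,0,0],"fingers":-1},{"dp":[-0.0205,-0.0616,0.026],"delta_rot":[0,0,0],"fingers":-1},{"dp":[0,0,0],"delta_rot":[0,0,0],"fingers":-1},{"dp":[0,0,0],"delta_rot":[0,0,0],"fingers":-1},{"dp":[0,0,0],"delta_rot":[0,0,0],"fingers":-1},{"dp":[0,0,0],"delta_rot":[0,0,0],"fingers":-1}]'
python3 - <<'E'
from h import *
p,d,m=grab("top");np.savez("top1.npz",p=p,d=d);print(manip.sense()["tcp_pos"])
cv2.imwrite("pics/t1.png",cv2.resize(p[165:315,140:250,::-1],None,fx=5,fy=4,interpolation=2)[:600])
cv2.imwrite("pics/t1.png",cv2.resize(p[165:315,135:255,::-1],(480,600),interpolation=2))
E
python3 m.py
```

```text
t: 5.13
tcp_pos: [0.4166, -0.0275, 0.1207]
tool_rot: [1.0, -0.017, 0.001, 0.0]
force: [0.1, -0.8, -0.7]
finger_gap: 0.447
gripper_force: 50.4
[ 0.41654403 -0.02766823  0.12082014]
n 5609 tool-frame top z at x=0 0.0566 slope deg (+=far end low) 0.33
strip centre y(tool)= [ 0.0025 -0.0003] yaw in tool deg 0.14 w 0.0393
[ 0.4165 -0.0277  0.1208] far end max x 0.10816463640971892
```

View pics/t1.png

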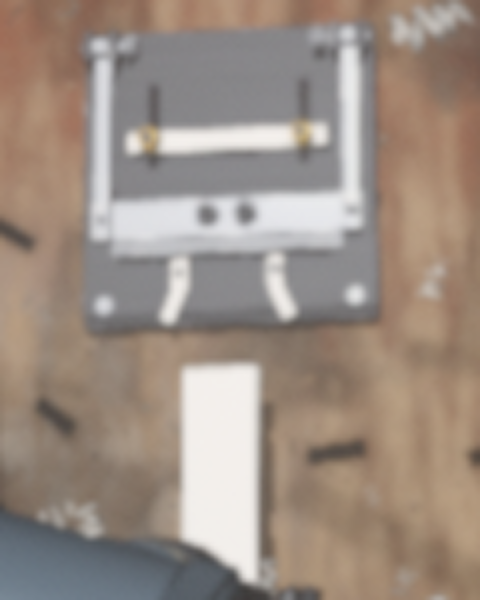

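The strip (far end at crop row 365, cols 182–261) is in front of the guides (inner edges near cols 190 and 265 at row 258). I'll fit lines to get the numbers.

Run:
```python
from h import *
m=manip.camera_model("top");z=np.load("top1.npz");p,d=z["p"],z["d"]
S=6;X0,Y0=135,160
c=cv2.resize(p[Y0:Y0+150,X0:X0+125],None,fx=S,fy=S,interpolation=cv2.INTER_CUBIC)
W=lambda u,v,h: plane(m,np.c_[(np.asarray(u)+.5)/S+X0-.5,(np.asarray(v)+.5)/S+Y0-.5],h)
sat=c.max(2).astype(int)-c.min(2);gray=(sat<22)
def fit(P,ax):  # robust line: other coord as function of ax
    o=1-ax;k=np.polyfit(P[:,ax],P[:,o],1)
    for _ in range(3):
        e=abs(P[:,o]-np.polyval(k,P[:,ax]));P=P[e<max(.001,np.median(e)*2)];k=np.polyfit(P[:,ax],P[:,o],1)
    return k,np.degrees(np.arctan(k[0])).round(2),len(P)
mk=cv2.morphologyEx(gray.astype(np.uint8),cv2.MORPH_OPEN,np.ones((15,15)))
n,lab,st,ce=cv2.connectedComponentsWithStats(mk)
i=lab[int((215-Y0)*S),int((215-X0)*S)] or np.argmax(st[1:,4])+1
b=lab==i;print("bed comp",st[i])
rows=np.arange(st[i][1]+60,st[i][1]+st[i][3]-60,3);cols=np.arange(st[i][0]+60,st[i][0]+st[i][2]-60,3)
for nm,P,ax in(("left",W([np.nonzero(b[r])[0][0] for r in rows],rows,.018),0),("right",W([np.nonzero(b[r])[0][-1]+1 for r in rows],rows,.018),0),("front",W(cols,[np.nonzero(b[:400,q])[0][-1]+1 for q in cols],.018),1),("back",W(cols,[np.nonzero(b[:,q])[0][0] for q in cols],.018),1)):
    k,a,n=fit(P,ax);print(nm,a,n,"at",(.66 if ax==0 else -.034),np.polyval(k,.66 if ax==0 else -.034).round(4))
br=c.min(2)
# guides: bright below lip
for v in range(int((226-Y0)*S),int((247-Y0)*S),12):
    t=np.nonzero(br[v,150:500]>175)[0]+150
    g=np.split(t,np.nonzero(np.diff(t)>20)[0]+1)
    if len(g)==2: q=W([g[0][-1]+1,g[1][0]],[v,v],.024);print("guide inner",q[:,:2].round(4).tolist(),"gap",(q[0,1]-q[1,1]).round(4),"mid",q.mean(0)[:2].round(4))
# stop front
us=np.r_[210:260:4,300:420:4];vs=[]
for u in us:
    t=np.nonzero(br[180:260,u]>190)[0]+180;vs.append(t[-1]+1 if len(t) else np.nan)
ok=~np.isnan(vs);k,a,n=fit(W(us[ok],np.array(vs)[ok],.025),1);print("stop",a,n,"x at y-.034",np.polyval(k,-.034).round(4))
# held strip at height of its top
h=.1208-.0566-.0005;P=[]
for v in range(int((262-Y0)*S),int((292-Y0)*S),6):
    t=np.nonzero(br[v,180:450]>180)[0]+180;q=W([t[0],t[-1]+1],[v,v],h);P.append([*q.mean(0)[:2],q[0,1]-q[1,1]])
P=np.array(P);k,a,n=fit(P[:,:2],0);print("strip yaw",a,"y at .5",np.polyval(k,.5).round(4),"w",np.median(P[:,2]))
u=np.arange(265,330,5);vv=[np.nonzero(br[540:620,q]>180)[0][0]+540 for q in u];print("far end",W(u,vv,h).mean(0).round(4))
s=manip.sense();print(s["tcp_pos"],np.degrees(R.from_quat(s["tool_rot"]).as_euler("xyz")))
```

```text
bed comp [   122     63    447    471 194382]
left -2.1 116 at 0.66 0.0509
right -1.59 117 at 0.66 -0.1191
front 4.18 109 at -0.034 0.6215
back 1.49 107 at -0.034 0.7517
guide inner [[0.6191, -0.0098], [0.6157, -0.0563]] gap 0.0465 mid [ 0.6174 -0.033 ]
guide inner [[0.6145, -0.0096], [0.6112, -0.0542]] gap 0.0446 mid [ 0.6128 -0.0319]
guide inner [[0.6098, -0.0103], [0.6066, -0.0537]] gap 0.0434 mid [ 0.6082 -0.032 ]
guide inner [[0.6051, -0.0105], [0.602, -0.0531]] gap 0.0426 mid [ 0.6036 -0.0318]
guide inner [[0.6005, -0.0104], [0.5974, -0.0533]] gap 0.0429 mid [ 0.599  -0.0319]
guide inner [[0.596, -0.0091], [0.5927, -0.0543]] gap 0.0452 mid [ 0.5944 -0.0317]
guide inner [[0.5827, -0.0026], [0.5784, -0.0617]] gap 0.0591 mid [ 0.5806 -0.0322]
stop 2.07 35 x at y-.034 0.6775
strip yaw -2.29 y at .5 -0.0321 w 0.04062637946177229Traceback (most recent call last):
  File "<stdin>", line 35, in <module>
IndexError: index 0 is out of bounds for axis 0 with size 0
```

```bash
python3 -m crank '[{"dp":[0,-0.0056,0.03],"delta_rot":[0,0,0],"fingers":-1},{"dp":[0,0,0.03],"delta_rot":[0,0,0],"fingers":-1},{"dp":[0,0,0.0215],"delta_rot":[0,0,0],"fingers":-1},{"dp":[0,0,0],"delta_rot":[0,0,0],"fingers":-1},{"dp":[0,0,0],"delta_rot":[0,0,0],"fingers":-1},{"dp":[0,0,0],"delta_rot":[0,0,0],"fingers":-1},{"dp":[0,0,0],"delta_rot":[0,0,0],"fingers":-1}]'
python3 - <<'E'
from h import *
m=manip.camera_model("top");p,d,_=grab("top")
s=manip.sense();S=6;X0,Y0=135,160
br=cv2.resize(p[Y0:Y0+150,X0:X0+125],None,fx=S,fy=S,interpolation=cv2.INTER_CUBIC).min(2)
W=lambda u,v,h: plane(m,np.c_[(np.asarray(u)+.5)/S+X0-.5,(np.asarray(v)+.5)/S+Y0-.5],h)
h=s["tcp_pos"][2]-.0566;P=[]
for v in range(int((265-Y0)*S),int((290-Y0)*S),6):
    t=np.nonzero(br[v,180:450]>180)[0]+180;q=W([t[0],t[-1]+1],[v,v],h);P.append([*q.mean(0)[:2],q[0,1]-q[1,1]])
P=np.array(P);k=np.polyfit(P[:,0],P[:,1],1);print("strip yaw",np.degrees(k[0]),"y at .5",np.polyval(k,.5),"w",np.median(P[:,2]))
v0=[np.nonzero(br[510:700,q]>180)[0][0]+510 for q in range(280,320,5)];print("far end",W(range(280,320,5),v0,h).mean(0))
print(s["tcp_pos"],s["force"],s["tool_rot"])
E
python3 m.py
```

```text
t: 5.82
tcp_pos: [0.4158, -0.0241, 0.0806]
tool_rot: [1.0, -0.017, 0.001, 0.0]
force: [0.4, 0.1, -1.0]
finger_gap: 0.449
gripper_force: 50.4
strip yaw -2.0374167935974308 y at .5 -0.02861457657136719 w 0.04102170178461079
n 5601 tool-frame top z at x=0 0.0566 slope deg (+=far end low) 0.33
strip centre y(tool)= [-0.0031  0.0001] yaw in tool deg -0.18 w 0.0393
[ 0.4158 -0.024   0.0806] far end max x 0.1082281106173823Traceback (most recent call last):
  File "<stdin>", line 10, in <module>
IndexError: index 0 is out of bounds for axis 0 with size 0
```

Aligned: y at x=0.5 is -0.0286 against -0.0287 for the jig. Sliding in, slower under the lip.

```bash
python3 -m crank '[{"dp":[0.02,0,0],"delta_rot":[0,0,0],"fingers":-1},{"dp":[0.02,0,0],"delta_rot":[0,0,0],"fingers":-1},{"dp":[0.02,0,0],"delta_rot":[0,0,0],"fingers":-1},{"dp":[0.02,0,0],"delta_rot":[0,0,0],"fingers":-1},{"dp":[0.02,0,0],"delta_rot":[0,0,0],"fingers":-1},{"dp":[0.01,0,0],"delta_rot":[0,0,0],"fingers":-1},{"dp":[0,0,0],"delta_rot":[0,0,0],"fingers":-1},{"dp":[0,0,0],"delta_rot":[0,0,0],"fingers":-1}]'
python3 -m crank '[{"dp":[0.012,0,0],"delta_rot":[0,0,0],"fingers":-1},{"dp":[0.012,0,0],"delta_rot":[0,0,0],"fingers":-1},{"dp":[0.012,0,0],"delta_rot":[0,0,0],"fingers":-1},{"dp":[0.012,0,0],"delta_rot":[0,0,0],"fingers":-1},{"dp":[0.012,0,0],"delta_rot":[0,0,0],"fingers":-1},{"dp":[0,0,0],"delta_rot":[0,0,0],"fingers":-1},{"dp":[0,0,0],"delta_rot":[0,0,0],"fingers":-1}]'
python3 - <<'E'
from h import *
for n,b in(("top",(150,165,240,265)),("scene",(185,125,300,215))):
    p,d,m=grab(n);x0,y0,x1,y1=b;cv2.imwrite(f"pics/{n}3.png",cv2.resize(p[y0:y1,x0:x1,::-1],(400,400*(y1-y0)//(x1-x0)),interpolation=2))
a,b=[cv2.imread(f"pics/{n}3.png") for n in("top","scene")];h=max(len(a),len(b))
cv2.imwrite("pics/c3.png",np.hstack([cv2.copyMakeBorder(i,0,h-len(i),0,0,0) for i in(a,b)]))
E
```

```text
t: 6.58
tcp_pos: [0.4701, -0.0254, 0.0802]
tool_rot: [1.0, -0.017, -0.0, -0.0]
force: [-0.1, 0.5, -1.0]
finger_gap: 0.443
gripper_force: 50.4
t: 7.17
tcp_pos: [0.5015, -0.0268, 0.08]
tool_rot: [1.0, -0.017, 0.001, 0.0]
force: [0.2, 0.1, 0.3]
finger_gap: 0.444
gripper_force: 50.3
```

View pics/c3.png

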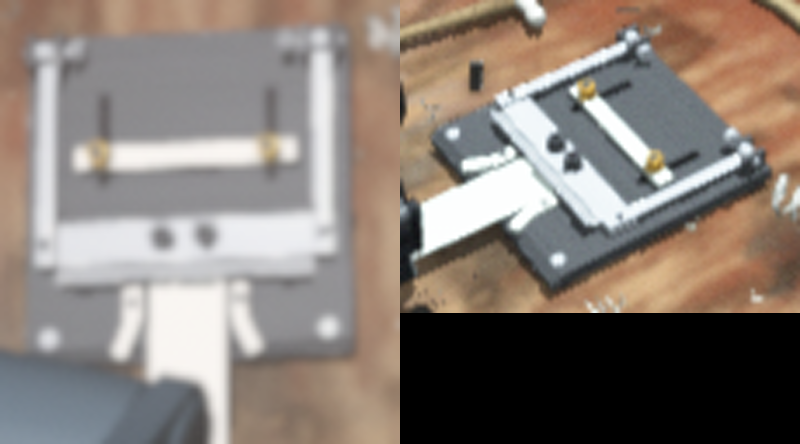

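The strip (left crop cols 150–227) is centred between the guides (143 and 232) and its end is under the lip. Continuing to the stop.

```bash
python3 -m crank '[{"dp":[0.012,0,0],"delta_rot":[0,0,0],"fingers":-1},{"dp":[0.012,0,0],"delta_rot":[0,0,0],"fingers":-1},{"dp":[0.012,0,0],"delta_rot":[0,0,0],"fingers":-1},{"dp":[0.012,0,0],"delta_rot":[0,0,0],"fingers":-1},{"dp":[0.012,0,0],"delta_rot":[0,0,0],"fingers":-1},{"dp":[0.012,0,0],"delta_rot":[0,0,0],"fingers":-1},{"dp":[0,0,0],"delta_rot":[0,0,0],"fingers":-1},{"dp":[0,0,0],"delta_rot":[0,0,0],"fingers":-1}]'
python3 -m crank '[{"dp":[0.005,0,0.001],"delta_rot":[0,0,0],"fingers":-1},{"dp":[0.005,0,0.001],"delta_rot":[0,0,0],"fingers":-1},{"dp":[0,0,0],"delta_rot":[0,0,0],"fingers":-1},{"dp":[0,0,0],"delta_rot":[0,0,0],"fingers":-1}]'
```

```text
t: 7.93
tcp_pos: [0.5379, -0.0281, 0.0801]
tool_rot: [1.0, -0.017, 0.002, 0.0]
force: [1.6, 0.2, -1.3]
finger_gap: 0.444
gripper_force: 50.3
t: 8.27
tcp_pos: [0.5412, -0.0279, 0.0789]
tool_rot: [1.0, -0.017, -0.0, -0.0]
force: [-0.4, 0.6, -1.0]
finger_gap: 0.447
gripper_force: 50.4
```

```bash
python3 -m crank '[{"dp":[0.004,0,0],"delta_rot":[0,0,0],"fingers":-1},{"dp":[0.004,0,0],"delta_rot":[0,0,0],"fingers":-1},{"dp":[0,0,0],"delta_rot":[0,0,0],"fingers":-1},{"dp":[0,0,0],"delta_rot":[0,0,0],"fingers":-1}]'
python3 -m crank '[{"dp":[0.003,0,0],"delta_rot":[0,0,0],"fingers":-1},{"dp":[0,0,0],"delta_rot":[0,0,0],"fingers":-1},{"dp":[0,0,0],"delta_rot":[0,0,0],"fingers":-1}]'
python3 -m crank '[{"dp":[0.003,0,0],"delta_rot":[0,0,0],"fingers":-1},{"dp":[0,0,0],"delta_rot":[0,0,0],"fingers":-1},{"dp":[0,0,0],"delta_rot":[0,0,0],"fingers":-1}]'
```

```text
t: 8.6
tcp_pos: [0.5457, -0.0282, 0.079]
tool_rot: [1.0, -0.017, 0.0, 0.0]
force: [-0.7, 1.0, -1.3]
finger_gap: 0.443
gripper_force: 50.4
t: 8.85
tcp_pos: [0.547, -0.0282, 0.079]
tool_rot: [1.0, -0.017, 0.0, 0.0]
force: [-1.4, -0.2, -0.8]
finger_gap: 0.445
gripper_force: 50.4
t: 9.1
tcp_pos: [0.5472, -0.0281, 0.0787]
tool_rot: [1.0, -0.017, -0.001, -0.0]
force: [-4.1, -0.8, -0.6]
finger_gap: 0.443
gripper_force: 50.4
```

```bash
python3 -m crank '[{"dp":[0.003,0,0],"delta_rot":[0,0,0],"fingers":-1},{"dp":[0,0,0.001],"delta_rot":[0,0,0],"fingers":-1},{"dp":[0,0,0],"delta_rot":[0,0,0],"fingers":-1},{"dp":[0,0,0],"delta_rot":[0,0,0],"fingers":-1}]'
python3 -m crank '[{"dp":[0.003,0,0.001],"delta_rot":[0,0,0],"fingers":-1},{"dp":[0,0,0],"delta_rot":[0,0,0],"fingers":-1},{"dp":[0,0,0],"delta_rot":[0,0,0],"fingers":-1}]'
```

```text
t: 9.43
tcp_pos: [0.5475, -0.028, 0.0786]
tool_rot: [1.0, -0.017, -0.003, -0.0]
force: [-6.6, -1.0, 5.0]
finger_gap: 0.446
gripper_force: 50.8
t: 9.68
tcp_pos: [0.5477, -0.028, 0.0781]
tool_rot: [1.0, -0.017, -0.004, -0.001]
force: [-10.2, -2.4, 6.8]
finger_gap: 0.446
gripper_force: 50.9
```

```bash
python3 m.py
```

```text
n 5749 tool-frame top z at x=0 0.0605 slope deg (+=far end low) -7.48
strip centre y(tool)= [-0.009  -0.0005] yaw in tool deg -0.52 w 0.0505
[ 0.5477 -0.028   0.0781] far end max x 0.10764003158640364
```

The strip is seated: 10 N at the stop at x≈0.5477, about where predicted. I'll release it, lift, go forward to the press spot and shut the fingers.

```bash
python3 -m crank '[{"dp":[-0.003,0,-0.001],"delta_rot":[0,0,0],"fingers":-1},{"dp":[0,0,0],"delta_rot":[0,0,0],"fingers":-0.05},{"dp":[0,0,0],"delta_rot":[0,0,0],"fingers":0.1},{"dp":[0,0,0],"delta_rot":[0,0,0],"fingers":0.3},{"dp":[0,0,0],"delta_rot":[0,0,0],"fingers":0.5},{"dp":[0,0,0],"delta_rot":[0,0,0],"fingers":0.5},{"dp":[0,0,0],"delta_rot":[0,0,0],"fingers":0.5},{"dp":[0,0,-0.02],"delta_rot":[0,0,0],"fingers":0.5},{"dp":[0,0,-0.04],"delta_rot":[0,0,0],"fingers":0.5},{"dp":[0,0,-0.05],"delta_rot":[0,0,0],"fingers":0.5},{"dp":[0,0,0],"delta_rot":[0,0,0],"fingers":-1},{"dp":[0,0,0],"delta_rot":[0,0,0],"fingers":-1}]'
python3 -m crank '[{"dp":[0.02,0,0],"delta_rot":[0,0,0],"fingers":-1},{"dp":[0.03,0,0],"delta_rot":[0,0,0],"fingers":-1},{"dp":[0.03,0,0],"delta_rot":[0,0,0],"fingers":-1},{"dp":[0.01,0,0],"delta_rot":[0,0,0],"fingers":-1},{"dp":[0,0,0],"delta_rot":[0,0,0],"fingers":-1},{"dp":[0,0,0],"delta_rot":[0,0,0],"fingers":-1},{"dp":[0,0,0],"delta_rot":[0,0,0],"fingers":-1},{"dp":[0,0,0],"delta_rot":[0,0,0],"fingers":-1}]'
python3 - <<'E'
from h import *
go(.594,-.0318,.100,-2)
for n,b in(("wrist",(60,0,500,420)),("scene",(185,125,300,215))):
    p,d,m=grab(n);x0,y0,x1,y1=b;cv2.imwrite(f"pics/{n}4.png",cv2.resize(p[y0:y1,x0:x1,::-1],(400,400*(y1-y0)//(x1-x0)),interpolation=2))
a,b=[cv2.imread(f"pics/{n}4.png") for n in("wrist","scene")];h=max(len(a),len(b))
cv2.imwrite("pics/c4.png",np.hstack([cv2.copyMakeBorder(i,0,h-len(i),0,0,0) for i in(a,b)]))
E
```

```text
t: 10.73
tcp_pos: [0.5509, -0.0285, 0.1353]
tool_rot: [1.0, -0.017, 0.002, 0.0]
force: [-0.4, -0.1, -1.0]
finger_gap: 0.478
gripper_force: 0.0
t: 11.4
tcp_pos: [0.5936, -0.0296, 0.1331]
tool_rot: [1.0, -0.017, -0.001, -0.0]
force: [0.3, -0.2, 0.0]
finger_gap: -0.0
gripper_force: 0.0
yaw now -1.9635577205834154 turn [-0.0001  0.0003  0.0001] then dp (new axes) [0.001  0.0044 0.0662] dp(old) [0.0011 0.0045 0.0662]
```

View pics/c4.png

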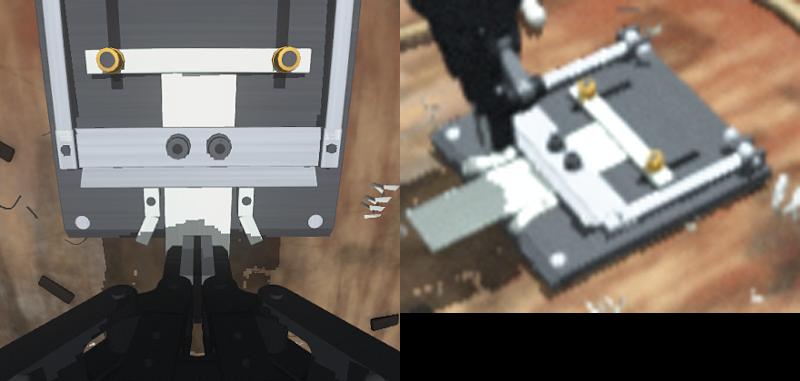

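The strip's end meets the stop at crop (198,73), square and centred between the guides, with the leaf lying on it. Now I'll lower the closed fingertips.

```bash
python3 -m crank '[{"dp":[0.001,0.003,0.025],"delta_rot":[0,0,0],"fingers":-1},{"dp":[0,0,0.025],"delta_rot":[0,0,0],"fingers":-1},{"dp":[0,0,0.016],"delta_rot":[0,0,0],"fingers":-1},{"dp":[0,0,0],"delta_rot":[0,0,0],"fingers":-1},{"dp":[0,0,0],"delta_rot":[0,0,0],"fingers":-1},{"dp":[0,0,0],"delta_rot":[0,0,0],"fingers":-1}]'
python3 -m crank '[{"dp":[0,0,0.005],"delta_rot":[0,0,0],"fingers":-1},{"dp":[0,0,0.003],"delta_rot":[0,0,0],"fingers":-1},{"dp":[0,0,0],"delta_rot":[0,0,0],"fingers":-1},{"dp":[0,0,0],"delta_rot":[0,0,0],"fingers":-1}]'
python3 -m crank '[{"dp":[0,0,0.003],"delta_rot":[0,0,0],"fingers":-1},{"dp":[0,0,0],"delta_rot":[0,0,0],"fingers":-1},{"dp":[0,0,0],"delta_rot":[0,0,0],"fingers":-1}]'
```

```text
t: 12.0
tcp_pos: [0.5953, -0.0313, 0.1001]
tool_rot: [1.0, -0.017, -0.0, -0.0]
force: [0.0, 0.3, -0.3]
finger_gap: -0.002
gripper_force: 0.0
t: 12.33
tcp_pos: [0.5953, -0.0313, 0.0966]
tool_rot: [1.0, -0.017, 0.0, 0.0]
force: [0.3, -0.3, 0.0]
finger_gap: -0.001
gripper_force: 0.0
t: 12.58
tcp_pos: [0.5953, -0.0313, 0.095]
tool_rot: [1.0, -0.017, -0.0, -0.0]
force: [0.0, -0.2, 0.9]
finger_gap: 0.003
gripper_force: 0.0
```

```bash
python3 -m crank '[{"dp":[0,0,0.003],"delta_rot":[0,0,0],"fingers":-1},{"dp":[0,0,0],"delta_rot":[0,0,0],"fingers":-1},{"dp":[0,0,0],"delta_rot":[0,0,0],"fingers":-1}]'
python3 -m crank '[{"dp":[0,0,0.002],"delta_rot":[0,0,0],"fingers":-1},{"dp":[0,0,0],"delta_rot":[0,0,0],"fingers":-1},{"dp":[0,0,0],"delta_rot":[0,0,0],"fingers":-1}]'
```

```text
t: 12.83
tcp_pos: [0.5955, -0.0314, 0.0937]
tool_rot: [1.0, -0.017, 0.0, 0.0]
force: [-0.4, 0.1, 3.8]
finger_gap: 0.004
gripper_force: 1.2
t: 13.08
tcp_pos: [0.5955, -0.0314, 0.0937]
tool_rot: [1.0, -0.017, 0.0, 0.0]
force: [-0.5, 1.0, 9.4]
finger_gap: -0.001
gripper_force: 4.3
```

```bash
python3 -m crank '[{"dp":[0,0,0.001],"delta_rot":[0,0,0],"fingers":-1},{"dp":[0,0,0],"delta_rot":[0,0,0],"fingers":-1},{"dp":[0,0,0],"delta_rot":[0,0,0],"fingers":-1},{"dp":[0,0,0],"delta_rot":[0,0,0],"fingers":-1},{"dp":[0,0,0],"delta_rot":[0,0,0],"fingers":-1},{"dp":[0,0,0],"delta_rot":[0,0,0],"fingers":-1}]'
python3 - <<'E'
from h import *
p,d,m=grab("wrist");cv2.imwrite("pics/w5.png",p[:,:,::-1])
print(manip.sense()["force"])
E
```

```text
t: 13.58
tcp_pos: [0.5955, -0.0314, 0.0937]
tool_rot: [1.0, -0.017, 0.0, 0.0]
force: [-1.9, 1.0, 11.0]
finger_gap: 0.004
gripper_force: 5.8
[-2.63212489  0.37287076 11.87687827]
```

View pics/w5.png

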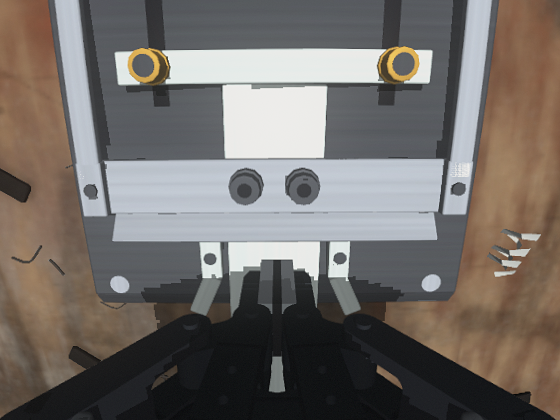

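The strip's end, (223,85) to (327,86), lies at the stop's front edge at row 84. It is square and centred, and the fingertips press at (277,275) with about 11–12 N. Handing in.

```bash
python3 -c "
from station import manip
print(manip.sign_off())"
```

```text
the job is handed in; nothing more can be done
None
```

I loaded the wide strip into the jig and handed the job in: it sits square against the back stop under the leaf, and the closed fingertips are holding it down with about 11–12 N (the hand-in returned no verdict).

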